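# Shake up the red dye on the touch mixer and keep it stirring

### The job

Pick up the red-capped dye bottle and seat it upright inside the blue cup on the touch mixer, then press the cup all the way down with it for at least a second to loosen the settled pigment, without forcing it (well under 60 N). Then ease up until the cup is at about half of its 16 mm travel and finish there, still gripping the bottle and holding the cup down half way, because the mixer only stirs while it is held. Leave the other bottles and things on the bench where they are, and press with the bottle, not with the fingers.

Things in the scene. Friction and masses are not known exactly. Their poses are not given: they have to be found in the camera images.
- dye_red: red dye bottle, the one to mix: amber glass cylinder 42 mm across and 70 mm tall with a red band round its foot, narrowing above to a red screw cap 28 mm across; 98 mm tall in all, about 0.15 kg. Origin: centre of its underside; z points up to the cap. Round, so its yaw means nothing. Its straight side from 35 to 68 mm above the foot is the place to grip; it stands loose on the bench.
- dye_blue: blue dye bottle: amber glass cylinder 42 mm across and 70 mm tall with a blue band round its foot, narrowing above to a blue screw cap 28 mm across; 98 mm tall in all, about 0.15 kg. Origin: centre of its underside; z points up to the cap. Round, so its yaw means nothing. Leave alone.
- dye_yellow: yellow dye bottle: amber glass cylinder 42 mm across and 70 mm tall with a yellow band round its foot, narrowing above to a yellow screw cap 28 mm across; 98 mm tall in all, about 0.15 kg. Origin: centre of its underside; z points up to the cap. Round, so its yaw means nothing. Leave alone.
- mixer: Touch mixer, fixed to the bench: white box 120 x 110 mm and 64 mm tall with a black foot; the sprung blue cup stands on the middle of its top. Origin: centre of its underside, z up; x is the 120 mm side, and the control panel is on its -x side.
- cup_floor (a point): Centre of the floor inside the blue cup on the mixer, 92 mm above the bench when not pressed; moves down with the cup. The cup is a flat-floored shallow round dish, about 64 mm across inside with a rim 6 mm high above its floor (76 mm outside), so a dye bottle stands in it with about 10 mm to spare all round.
- cup (a joint): How far the cup is pressed down, m: 0 = up (as it starts), 0.016 = all the way down on its hard stop, 0.008 = half way. The spring pushes back with 3 N at the top, rising evenly to 11 N at the bottom; it returns by itself, and the bottle's own weight does not move it.
- mallet: Wooden mallet lying on the bench: head 60 mm across and 90 mm long, handle 22 mm thick, 240 mm long in all. Origin on the bench under the handle, 60 mm from the head's axis; x points to the head. Leave alone.
- dish: Brass dye dish 116 mm across, 24 mm tall. Origin: centre of its underside. Leave alone.
- tin: Plain round aluminium tin 70 mm across, 45 mm tall. Origin: centre of its underside. Leave alone.
Not all that is in view belongs to the job. Several things have the shape of the mixer; the one meant has the colours described above.

How it is judged:
By the outcome, as a careful person would: the job done as asked, in the order asked, and still so for the second after the job is handed in, while the arm keeps its last pose, push and grip.
It also fails if it takes over 54 s, if anything falls off the work surface, if the arm or the gripper's body presses on something with over 40 N, if the wrist force passes 120 N, or if a joint passes its speed limit or range.

### The arm

A 7-joint arm with a two-finger parallel gripper is mounted at the origin on the work surface. World frame = base frame: x ahead of the robot, y to its left, z up, the work surface at z = 0. Lengths are in mm, angles in rad, forces in N, time in s.
With the tool pointing down it reaches from about 425 to 800 mm from the base axis. Payload 8.3 kg.
Tool frame: the origin (TCP) lies on the mounting face of the last link; the fingertips stand 173 mm ahead of it and the grasp point (between the pads) lies robot.hold_point_z ahead of it (robot.hold_point_z is the distance from the TCP to the grasp point, in mm); z points along the fingers, y is the direction in which the jaws open and shut (so a half turn about z gives the same grasp; the last joint's range is limited). The gripper opens to 85 mm and grips with 20 to 120 N. Pads are 22 mm wide; open, the fingers measure 114 mm over their backs; the gripper's body (76 mm by 85 mm) begins 54 mm behind the grasp point. The pads swing forward as they close: fully open they stand 13 mm farther back than shut.
Start: joints at [1.091, 0.383, 0.016, 1.37, -0.006, 1.388, -0.046], TCP at [253.051, -571.473, 404.679] pointing down, gripper open.
Joint ranges: [-2.95, 2.95], [-0.25, 2.06], [-1.52, 1.56], [0.18, 2.33], [-1.44, 4.58], [0.02, 2.06], [-3.01, 3.01]. Speed limits (rad/s): [2.39, 2.39, 3.01, 3.01, 3.14, 3.14, 3.14].

### API

Orientations are given as a unit quaternion [x, y, z, w].
In Python, from rig import state, camera, camera_info, robot gives the robot as it stands.
- The arm moves only by the shell command python3 -m crank 'ROWS'. ROWS is JSON, a list of rows, each an object of numbers: "tx", "ty", "tz": the shift along the world's x, y, z in cm; "ax", "ay", "az": the turn, a rotation vector about the world's x, y, z in rad; "claw": the closure, from 0 (fully open) to 1 (shut). In form: [{"tx": .., "ty": .., "tz": .., "ax": .., "ay": .., "az": .., "claw": ..}, ...]. A call has 1 to 8 rows; each row shifts and turns the commanded pose from where the row before left it; what a row does not reach is not made up. A row lasts 1/12 s, in which the tool goes at most 41.7 mm and 7.16 degrees, less where a joint would pass 70% of its speed; a pose out of reach is approached as far as the arm can. A call with a gripper value outside its range is refused whole. The fingers move at their own pace and stop on an object; the grip force is fixed at half the most. Time passes only in rows, so rows that do not move let the fingers close. It gives the time, the measured TCP pose, the force and the opening at its end, in the units of the state.
- state(): the state, without advancing time (a new reading comes with each control period).
- camera(name): name is "scene" or "top" or "wrist"; returns the picture (480x640x3 uint8, red, green, blue); there is no depth.
- camera_info(name): a dict with "fx", "fy", "cx", "cy" (pixels), "R" (3x3) and "t" (3): a world point X has camera coordinates R X + t; the wrist camera has in their place "tool_from_camera" (4x4, takes a point from camera to tool coordinates, whose origin is the TCP and whose axes are the flange's). Camera axes: x right, y down, z forward; pixel columns grow to the right and rows downward; lengths in mm; the calibration is good to about 2 mm. The wrist camera is an equidistant fisheye: a pixel r from the principal point sees the ray r / f radians off the axis. A picture is of the moment at which its call begins: read the wrist's pose just before it. camera_info takes no time and is no camera call.
- robot.close_job(): hands the job in, once; it reports no verdict.
The state is a dict: "clock": time; "joints": joint angles; "joint_vel": joint speeds; "joint_torque": joint torques, N m; "ee_pos": TCP position; "eef_rot": TCP orientation; "contact_force": force on the tool from outside, world axes, zero at the start; "ft_torque": the same for the moment, N m; "opening": finger opening in mm.
Only numpy, scipy, OpenCV 4.12 (cv2) and the standard library are available. Lean on these libraries where they do the work, as an engineer would, in place of code of your own. Each camera call takes 0.05 s, during which the arm holds its last target. There are 200 camera calls.

## Working session

There is one attempt and no reset: what is moved stays moved. The work goes in short steps, Python scripts to look and compute and a shell command to move; the robot and the scene stay as the last step left them, time stands still between calls to the robot, and variables do not carry over. Pictures are saved under pics/ and viewed, about 8 in all and at most 12, crops included, and the job is handed in when it is done.

```bash
mkdir -p pics; ls
python3 - <<'E'
from rig import state,camera,camera_info,robot
import cv2
s=state();print(s,robot.hold_point_z)
for n in("scene","top"):
    cv2.imwrite(f"pics/{n}1.png",camera(n)[:,:,::-1]);print(n,camera_info(n))
print(camera_info("wrist"))
E
```

```text
pics
{'clock': 0.0, 'joints': array([ 1.09111417,  0.38422876,  0.01637733,  1.37119573, -0.00629368,
        1.38817833, -0.04651916]), 'joint_vel': array([-1.22189473e-03,  3.11513963e-04,  1.39657738e-03,  1.20436480e-03,
       -4.25742589e-05, -4.40140061e-04,  7.83688557e-04]), 'joint_torque': array([-3.45738772e-05, -6.27599931e+01,  8.44323747e-01, -3.71827662e+01,
        1.65011996e-02,  1.42020907e-02,  1.09119020e-05]), 'ee_pos': array([ 252.97772065, -571.32393893,  403.66558409]), 'eef_rot': array([ 9.78360192e-01,  2.06906681e-01, -2.23886871e-04, -9.54408198e-04]), 'contact_force': array([0.25678698, 0.5476802 , 0.79543611]), 'ft_torque': array([-0.02707108,  0.00215207, -0.02081801]), 'opening': 85.33524030002704} 154.70000000000002
scene {'fx': 507.8916827708873, 'fy': 507.8916827708873, 'cx': 314.7417598491915, 'cy': 236.3728674338811, 'R': array([[-0.74939838,  0.66172978, -0.02271065],
       [ 0.44525089,  0.47825984, -0.7569803 ],
       [-0.49005481, -0.57739175, -0.65304292]]), 't': array([ 392.58824232, -155.34851031, 1623.58483927])}
top {'fx': 555.8385136142176, 'fy': 555.8385136142176, 'cx': 314.60552014955374, 'cy': 236.7481050564959, 'R': array([[-0.01572685, -0.99987495,  0.00165893],
       [-0.99369847,  0.01544551, -0.11101706],
       [ 0.11097755, -0.00339443, -0.99381712]]), 't': array([   5.21707967,  537.57946396, 1257.58063478])}
{'fx': 371.64829954431775, 'fy': 371.64829954431775, 'cx': 319.22812290888686, 'cy': 240.19011539954067, 'tool_from_camera': array([[-1.12588322e-03, -9.52656502e-01, -3.04046577e-01,
         7.74626041e+01],
       [ 9.99997635e-01, -5.06796917e-04, -2.11506140e-03,
         5.08112618e-01],
       [ 1.86083713e-03, -3.04048239e-01,  9.52654820e-01,
         3.13413949e+01],
       [ 0.00000000e+00,  0.00000000e+00,  0.00000000e+00,
         1.00000000e+00]])}
```

View pics/top1.png

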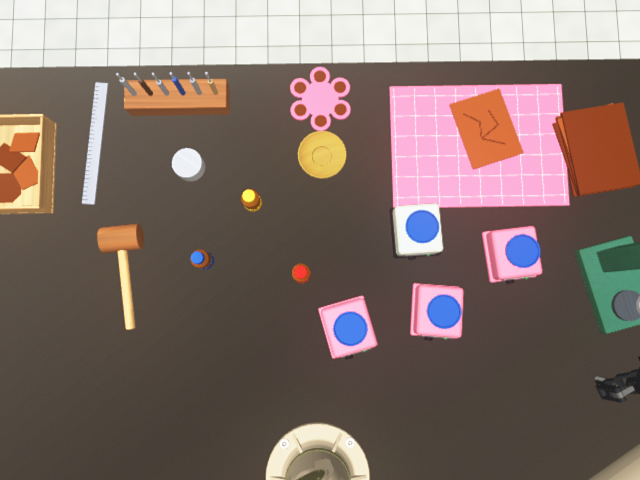

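View pics/scene1.png

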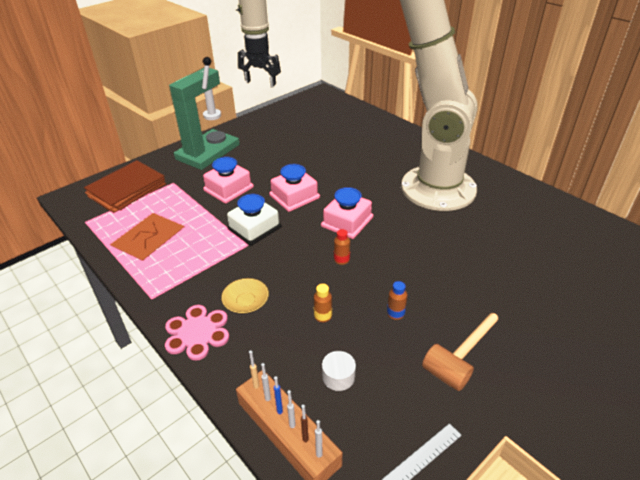

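```bash
cat > h.py <<'E'
import numpy as np
from rig import state,camera,camera_info,robot
from scipy.spatial.transform import Rotation as Ro
def at(n,u,v,z):
    c=camera_info(n);R=c['R'];t=c['t'];C=-R.T@t
    d=R.T@np.array([(u-c['cx'])/c['fx'],(v-c['cy'])/c['fy'],1]);return C+d*(z-C[2])/d[2]
def wat(u,v,z,p,q):
    c=camera_info("wrist");T=c['tool_from_camera'];x=np.array([u-c['cx'],v-c['cy']]);r=np.hypot(*x);th=r/c['fx']
    d=np.r_[np.sin(th)*x/max(r,1e-9),np.cos(th)];R=Ro.from_quat(q).as_matrix()
    C=R@T[:3,3]+p;d=R@T[:3,:3]@d;return C+d*(z-C[2])/d[2]
E
python3 - <<'E'
from h import *
for n,u,v,z in [("top",301,271,98),("scene",342,233,98),("top",422,226,98),("scene",251,203,98),("top",350,328,98),("top",444,311,98),("top",251,196,98),("top",197,257,98)]:print(n,u,v,at(n,u,v,z).round(1))
s=state();print(Ro.from_quat(s['eef_rot']).as_matrix().round(3))
E
```

```text
top 301 271 [455.4  27.9  98. ]
scene 342 233 [457.9  35.3  98. ]
top 422 226 [ 550.1 -239.4   98. ]
scene 251 203 [ 554.5 -231.6   98. ]
top 350 328 [331.1 -76.1  98. ]
top 444 311 [ 364.2 -280.1   98. ]
top 251 196 [622.8 136.2  98. ]
top 197 257 [489.5 254.5  98. ]
[[ 0.914  0.405 -0.001]
 [ 0.405 -0.914  0.002]
 [ 0.    -0.002 -1.   ]]
```

```bash
python3 -m crank '[{"tx":2,"ty":2.7},{"tx":2,"ty":2.7},{"tx":2,"ty":2.7},{"tx":2,"ty":2.7},{"tx":2,"ty":2.7},{"tx":2,"ty":2.7},{"tx":2,"ty":2.7},{"tx":2,"ty":2.7}]'
python3 -m crank '[{"tx":0.8,"ty":3},{"tx":0.8,"ty":3},{"tx":0.8,"ty":3},{"tx":0.8,"ty":3},{"tx":0.8,"ty":3},{"tx":0.8,"ty":3},{"tx":0.8,"ty":3},{"tx":0.8,"ty":3}]'
```

```text
validation failed for argument at $[0]...
validation failed for argument at $[0]...
```

```bash
python3 -m crank '[{"tx":2,"ty":2.7,"tz":0,"ax":0,"ay":0,"az":0,"claw":0},{"tx":2,"ty":2.7,"tz":0,"ax":0,"ay":0,"az":0,"claw":0},{"tx":2,"ty":2.7,"tz":0,"ax":0,"ay":0,"az":0,"claw":0},{"tx":2,"ty":2.7,"tz":0,"ax":0,"ay":0,"az":0,"claw":0},{"tx":2,"ty":2.7,"tz":0,"ax":0,"ay":0,"az":0,"claw":0},{"tx":2,"ty":2.7,"tz":0,"ax":0,"ay":0,"az":0,"claw":0},{"tx":2,"ty":2.7,"tz":0,"ax":0,"ay":0,"az":0,"claw":0},{"tx":2,"ty":2.7,"tz":0,"ax":0,"ay":0,"az":0,"claw":0}]'
```

```text
clock: 0.77
ee_pos: [413.7, -353.9, 404.4]
eef_rot: [0.978, 0.207, -0.0, -0.0]
contact_force: [0.4, 0.4, -0.1]
opening: 85.7
```

Works as commanded. On toward the bottle.

```bash
python3 -m crank '[{"tx":0.8,"ty":3,"tz":0,"ax":0,"ay":0,"az":0,"claw":0},{"tx":0.8,"ty":3,"tz":0,"ax":0,"ay":0,"az":0,"claw":0},{"tx":0.8,"ty":3,"tz":0,"ax":0,"ay":0,"az":0,"claw":0},{"tx":0.8,"ty":3,"tz":0,"ax":0,"ay":0,"az":0,"claw":0},{"tx":0.8,"ty":3,"tz":0,"ax":0,"ay":0,"az":0,"claw":0},{"tx":0.8,"ty":3,"tz":0,"ax":0,"ay":0,"az":0,"claw":0},{"tx":0.8,"ty":3,"tz":0,"ax":0,"ay":0,"az":0,"claw":0},{"tx":0.8,"ty":3,"tz":0,"ax":0,"ay":0,"az":0,"claw":0}]'
python3 -m crank '[{"tx":-0.4,"ty":2.9,"tz":-1,"ax":0,"ay":0,"az":0,"claw":0},{"tx":-0.4,"ty":2.9,"tz":-1,"ax":0,"ay":0,"az":0,"claw":0},{"tx":-0.4,"ty":2.9,"tz":-1,"ax":0,"ay":0,"az":0,"claw":0},{"tx":-0.4,"ty":2.9,"tz":-1,"ax":0,"ay":0,"az":0,"claw":0},{"tx":-0.4,"ty":2.9,"tz":-1,"ax":0,"ay":0,"az":0,"claw":0},{"tx":0,"ty":0,"tz":-1,"ax":0,"ay":0,"az":0,"claw":0},{"tx":0,"ty":0,"tz":0,"ax":0,"ay":0,"az":0,"claw":0}]'
python3 - <<'E'
from h import *
import cv2
s=state();print(s['ee_pos'],s['eef_rot'],s['joints'].round(2))
cv2.imwrite("pics/w1.png",camera("wrist")[:,:,::-1])
E
```

```text
clock: 1.43
ee_pos: [477.0, -114.0, 404.4]
eef_rot: [0.978, 0.207, -0.0, -0.0]
contact_force: [0.9, -0.4, 1.2]
opening: 85.8
clock: 2.02
ee_pos: [456.0, 31.1, 342.8]
eef_rot: [0.978, 0.209, -0.002, -0.0]
contact_force: [-1.1, -0.5, -0.9]
opening: 85.5
[456.02657902  31.08033713 342.76401097] [ 9.77939777e-01  2.08880667e-01 -1.58626470e-03 -3.77372748e-04] [ 0.31  0.09 -0.47  1.88  0.05  1.18 -1.33]
```

View pics/w1.png

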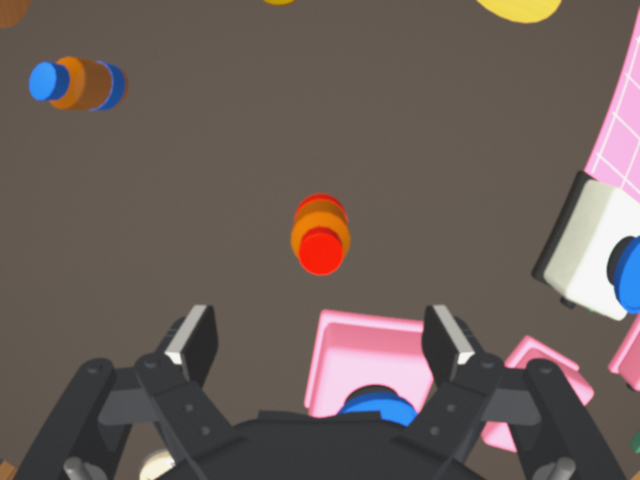

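Run:
```python
from h import *
s=state();p,q=s['ee_pos'],s['eef_rot']
print(wat(321,252,98,p,q),wat(321,210,0,p,q))
print(Ro.from_quat(q).as_matrix().round(4), p)
```

```text
[457.77094459  29.13091808  98.        ] [460.96087827  30.33638469   0.        ]
[[ 9.138e-01  4.062e-01 -2.300e-03]
 [ 4.062e-01 -9.138e-01 -3.000e-04]
 [-2.200e-03 -7.000e-04 -1.000e+00]] [456.56744253  29.61475884 343.73578692]
```

```bash
python3 -m crank '[{"tx":0.15,"ty":0,"tz":-3,"ax":0,"ay":0,"az":0,"claw":0},{"tx":0,"ty":0,"tz":-3,"ax":0,"ay":0,"az":0,"claw":0},{"tx":0,"ty":0,"tz":-3,"ax":0,"ay":0,"az":0,"claw":0},{"tx":0,"ty":0,"tz":-2,"ax":0,"ay":0,"az":0,"claw":0},{"tx":0,"ty":0,"tz":-1.5,"ax":0,"ay":0,"az":0,"claw":0},{"tx":0,"ty":0,"tz":-1,"ax":0,"ay":0,"az":0,"claw":0},{"tx":0,"ty":0,"tz":0,"ax":0,"ay":0,"az":0,"claw":0}]'
python3 - <<'E'
from h import *
import cv2
cv2.imwrite("pics/w2.png",camera("wrist")[:,:,::-1]);s=state();print(s['ee_pos'],s['contact_force'])
E
```

```text
clock: 2.65
ee_pos: [458.2, 28.2, 208.2]
eef_rot: [0.979, 0.206, -0.001, -0.0]
contact_force: [-0.4, 0.4, 0.1]
opening: 85.5
[458.68107327  28.59411869 209.42912514] [-0.39633539  1.33021384  0.75497315]
```

View pics/w2.png

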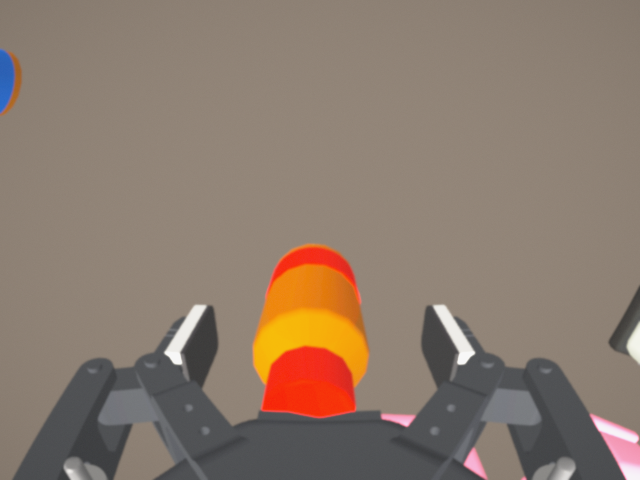

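```bash
python3 -m crank '[{"tx":-0.1,"ty":0.2,"tz":0,"ax":0,"ay":0,"az":0,"claw":0},{"tx":0,"ty":0,"tz":0,"ax":0,"ay":0,"az":0,"claw":1},{"tx":0,"ty":0,"tz":0,"ax":0,"ay":0,"az":0,"claw":1},{"tx":0,"ty":0,"tz":0,"ax":0,"ay":0,"az":0,"claw":1},{"tx":0,"ty":0,"tz":0,"ax":0,"ay":0,"az":0,"claw":1},{"tx":0,"ty":0,"tz":0,"ax":0,"ay":0,"az":0,"claw":1},{"tx":0,"ty":0,"tz":0,"ax":0,"ay":0,"az":0,"claw":1},{"tx":0,"ty":0,"tz":0,"ax":0,"ay":0,"az":0,"claw":1}]'
python3 -m crank '[{"tx":0,"ty":0,"tz":0,"ax":0,"ay":0,"az":0,"claw":1},{"tx":0,"ty":0,"tz":0,"ax":0,"ay":0,"az":0,"claw":1},{"tx":0,"ty":0,"tz":0,"ax":0,"ay":0,"az":0,"claw":1},{"tx":0,"ty":0,"tz":0,"ax":0,"ay":0,"az":0,"claw":1}]'
```

```text
clock: 3.37
ee_pos: [457.9, 31.7, 210.6]
eef_rot: [0.978, 0.207, 0.001, 0.0]
contact_force: [-1.7, -0.0, 6.8]
opening: 40.5
clock: 3.7
ee_pos: [457.9, 31.7, 210.6]
eef_rot: [0.978, 0.207, 0.001, 0.0]
contact_force: [-1.1, -0.8, 6.7]
opening: 40.6
```

```bash
python3 -m crank '[{"tx":0,"ty":0,"tz":1,"ax":0,"ay":0,"az":0,"claw":1},{"tx":0,"ty":0,"tz":2,"ax":0,"ay":0,"az":0,"claw":1},{"tx":0,"ty":0,"tz":2,"ax":0,"ay":0,"az":0,"claw":1},{"tx":0,"ty":0,"tz":2,"ax":0,"ay":0,"az":0,"claw":1},{"tx":0,"ty":0,"tz":2,"ax":0,"ay":0,"az":0,"claw":1},{"tx":0,"ty":0,"tz":2,"ax":0,"ay":0,"az":0,"claw":1},{"tx":0,"ty":0,"tz":2,"ax":0,"ay":0,"az":0,"claw":1},{"tx":0,"ty":0,"tz":1,"ax":0,"ay":0,"az":0,"claw":1}]'
python3 -m crank '[{"tx":0.5,"ty":-1.5,"tz":0,"ax":0,"ay":0,"az":0,"claw":1},{"tx":0.7,"ty":-2,"tz":0,"ax":0,"ay":0,"az":0,"claw":1},{"tx":0.7,"ty":-2,"tz":0,"ax":0,"ay":0,"az":0,"claw":1},{"tx":0.7,"ty":-2,"tz":0,"ax":0,"ay":0,"az":0,"claw":1},{"tx":0.7,"ty":-2,"tz":0,"ax":0,"ay":0,"az":0,"claw":1},{"tx":0.7,"ty":-2,"tz":0,"ax":0,"ay":0,"az":0,"claw":1},{"tx":0.7,"ty":-2,"tz":0,"ax":0,"ay":0,"az":0,"claw":1},{"tx":0.7,"ty":-2,"tz":0,"ax":0,"ay":0,"az":0,"claw":1}]'
python3 -m crank '[{"tx":0.7,"ty":-2,"tz":0,"ax":0,"ay":0,"az":0,"claw":1},{"tx":0.7,"ty":-2,"tz":0,"ax":0,"ay":0,"az":0,"claw":1},{"tx":0.7,"ty":-2,"tz":0,"ax":0,"ay":0,"az":0,"claw":1},{"tx":0.7,"ty":-2,"tz":0,"ax":0,"ay":0,"az":0,"claw":1},{"tx":0.6,"ty":-2,"tz":0,"ax":0,"ay":0,"az":0,"claw":1},{"tx":0.5,"ty":-1.2,"tz":0,"ax":0,"ay":0,"az":0,"claw":1},{"tx":0.3,"ty":-0.5,"tz":0,"ax":0,"ay":0,"az":0,"claw":1},{"tx":0,"ty":0,"tz":0,"ax":0,"ay":0,"az":0,"claw":1}]'
python3 - <<'E'
from h import *
import cv2
s=state();print(s['ee_pos'],s['eef_rot'],s['contact_force'],s['opening'])
w=camera("wrist");sc=camera("scene");tp=camera("top")
cv2.imwrite("pics/w3.png",w[:,:,::-1])
a=cv2.resize(sc[130:290,170:370],(800,640))[:600];b=cv2.resize(tp[150:310,340:500],(600,600),interpolation=2)
cv2.imwrite("pics/s3.png",np.hstack([cv2.resize(a,(400,300)),cv2.resize(b,(300,300))])[:,:,::-1])
E
```

```text
clock: 4.37
ee_pos: [457.8, 31.8, 352.7]
eef_rot: [0.978, 0.207, 0.002, 0.0]
contact_force: [0.5, 0.6, -0.9]
opening: 40.5
clock: 5.03
ee_pos: [511.5, -124.5, 349.4]
eef_rot: [0.978, 0.207, -0.0, -0.0]
contact_force: [0.4, 0.7, -0.5]
opening: 40.7
clock: 5.7
ee_pos: [553.5, -241.7, 349.0]
eef_rot: [0.979, 0.206, -0.0, -0.0]
contact_force: [0.1, 0.2, -1.3]
opening: 40.3
[ 553.50867522 -241.66003529  349.03917306] [ 9.78541645e-01  2.06048540e-01 -4.09729713e-04 -2.82921589e-04] [ 0.10671653  0.16555335 -1.28935045] 40.30499250945529
```

View pics/w3.png

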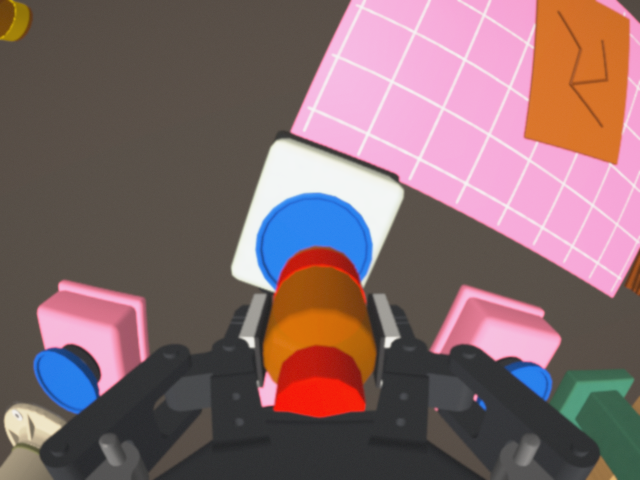

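View pics/s3.png

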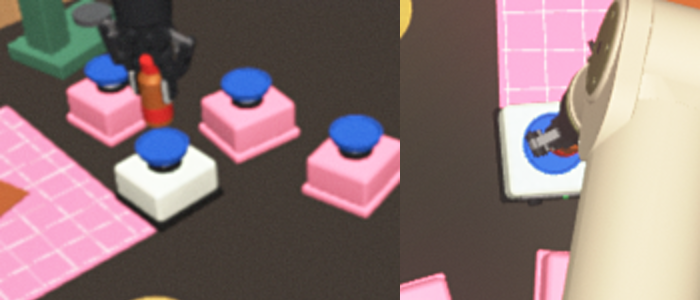

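Run:
```python
from h import *
from scipy.optimize import least_squares
s=state();p,q=s['ee_pos'],s['eef_rot'];print(p)
def fit(px,z,r):
    P=np.array([wat(u,v,z,p,q)[:2] for u,v in px])
    f=least_squares(lambda c:np.hypot(*(P-c).T)-r,P.mean(0)-[5,5]);print(f.x.round(1),f.fun.round(1))
fit([(256,247),(372,247),(314,193),(275,208),(355,208)],98,38)
fit([(320,247),(283,267),(357,267)],p[2]-210.6,21)
```

```text
[ 553.57349683 -239.04766277  349.54060717]
[ 551.  -236.5] [-1.  -1.4  0.3 -0.4  0.3]
[ 550.1 -240.9] [-0.4  0.5  0.5]
```

```bash
python3 -m crank '[{"tx":-0.1,"ty":0.4,"tz":-0.5,"ax":0,"ay":0,"az":0,"claw":1},{"tx":0,"ty":0,"tz":-1,"ax":0,"ay":0,"az":0,"claw":1},{"tx":0,"ty":0,"tz":-1,"ax":0,"ay":0,"az":0,"claw":1},{"tx":0,"ty":0,"tz":-0.8,"ax":0,"ay":0,"az":0,"claw":1},{"tx":0,"ty":0,"tz":-0.7,"ax":0,"ay":0,"az":0,"claw":1},{"tx":0,"ty":0,"tz":-0.4,"ax":0,"ay":0,"az":0,"claw":1},{"tx":0,"ty":0,"tz":0,"ax":0,"ay":0,"az":0,"claw":1}]'
python3 - <<'E'
from h import *
import cv2
cv2.imwrite("pics/w4.png",camera("wrist")[:,:,::-1][130:400,170:470].repeat(2,0).repeat(2,1))
for i in range(1):s=state();print(s['ee_pos'],s['contact_force'])
E
```

```text
clock: 6.43
ee_pos: [552.2, -236.4, 304.4]
eef_rot: [0.978, 0.207, -0.001, -0.001]
contact_force: [-1.9, 0.6, 1.4]
opening: 40.4
[ 552.47538734 -236.47215905  305.23208524] [ 0.59995907 -0.33540597 -0.1958627 ]
```

View pics/w4.png

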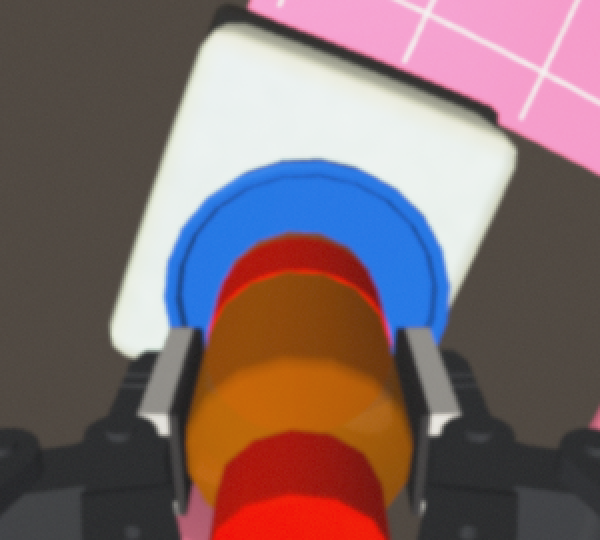

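```bash
python3 -m crank '[{"tx":0.2,"ty":-0.05,"tz":0,"ax":0,"ay":0,"az":0,"claw":1},{"tx":0,"ty":0,"tz":-0.2,"ax":0,"ay":0,"az":0,"claw":1},{"tx":0,"ty":0,"tz":-0.2,"ax":0,"ay":0,"az":0,"claw":1},{"tx":0,"ty":0,"tz":0,"ax":0,"ay":0,"az":0,"claw":1}]'
python3 -m crank '[{"tx":0,"ty":0,"tz":-0.3,"ax":0,"ay":0,"az":0,"claw":1},{"tx":0,"ty":0,"tz":-0.3,"ax":0,"ay":0,"az":0,"claw":1},{"tx":0,"ty":0,"tz":0,"ax":0,"ay":0,"az":0,"claw":1}]'
python3 -m crank '[{"tx":0,"ty":0,"tz":-0.3,"ax":0,"ay":0,"az":0,"claw":1},{"tx":0,"ty":0,"tz":-0.2,"ax":0,"ay":0,"az":0,"claw":1},{"tx":0,"ty":0,"tz":0,"ax":0,"ay":0,"az":0,"claw":1}]'
```

```text
clock: 6.82
ee_pos: [555.0, -237.1, 302.1]
eef_rot: [0.978, 0.207, 0.001, 0.0]
contact_force: [1.6, -1.6, 2.4]
opening: 40.5
clock: 7.07
ee_pos: [554.9, -237.1, 295.9]
eef_rot: [0.978, 0.207, 0.001, 0.0]
contact_force: [2.2, -1.0, 6.0]
opening: 40.5
clock: 7.32
ee_pos: [554.9, -237.1, 291.3]
eef_rot: [0.978, 0.207, 0.001, 0.0]
contact_force: [1.7, -0.7, 7.7]
opening: 40.5
```

```bash
python3 -m crank '[{"tx":0,"ty":0,"tz":-0.2,"ax":0,"ay":0,"az":0,"claw":1},{"tx":0,"ty":0,"tz":-0.1,"ax":0,"ay":0,"az":0,"claw":1},{"tx":0,"ty":0,"tz":0,"ax":0,"ay":0,"az":0,"claw":1}]'
for i in 1 2 3 ; do python3 -m crank '[{"tx":0,"ty":0,"tz":-0.1,"ax":0,"ay":0,"az":0,"claw":1},{"tx":0,"ty":0,"tz":0,"ax":0,"ay":0,"az":0,"claw":1}]'; done
```

```text
clock: 7.57
ee_pos: [554.9, -237.1, 288.8]
eef_rot: [0.978, 0.207, 0.001, 0.001]
contact_force: [0.1, -0.7, 9.0]
opening: 40.7
clock: 7.73
ee_pos: [555.0, -237.0, 288.6]
eef_rot: [0.978, 0.207, 0.001, 0.001]
contact_force: [-2.9, 0.4, 13.1]
opening: 40.7
clock: 7.9
ee_pos: [555.0, -236.9, 288.5]
eef_rot: [0.978, 0.207, 0.001, 0.001]
contact_force: [-3.8, 2.2, 19.5]
opening: 40.6
clock: 8.07
ee_pos: [555.0, -236.9, 288.4]
eef_rot: [0.978, 0.207, 0.001, 0.001]
contact_force: [-6.7, 2.5, 27.2]
opening: 40.8
```

```bash
for i in 1 2 ; do python3 -m crank '[{"tx":0,"ty":0,"tz":0,"ax":0,"ay":0,"az":0,"claw":1},{"tx":0,"ty":0,"tz":0,"ax":0,"ay":0,"az":0,"claw":1},{"tx":0,"ty":0,"tz":0,"ax":0,"ay":0,"az":0,"claw":1},{"tx":0,"ty":0,"tz":0,"ax":0,"ay":0,"az":0,"claw":1},{"tx":0,"ty":0,"tz":0,"ax":0,"ay":0,"az":0,"claw":1},{"tx":0,"ty":0,"tz":0,"ax":0,"ay":0,"az":0,"claw":1},{"tx":0,"ty":0,"tz":0,"ax":0,"ay":0,"az":0,"claw":1},{"tx":0,"ty":0,"tz":0,"ax":0,"ay":0,"az":0,"claw":1}]'; done
python3 - <<'E'
from h import *
import cv2
sc=camera("scene");w=camera("wrist")
cv2.imwrite("pics/s5.png",np.hstack([cv2.resize(sc[130:250,190:310],(360,360),interpolation=2),cv2.resize(w[130:370,190:430],(360,360))])[:,:,::-1])
s=state();print(s['ee_pos'],s['contact_force'])
E
```

```text
clock: 8.73
ee_pos: [555.0, -236.9, 288.4]
eef_rot: [0.978, 0.207, 0.001, 0.001]
contact_force: [-8.2, 2.9, 25.4]
opening: 40.6
clock: 9.4
ee_pos: [555.0, -236.9, 288.5]
eef_rot: [0.978, 0.207, 0.001, 0.001]
contact_force: [-6.7, 1.9, 26.3]
opening: 40.4
[ 555.01869478 -236.86140558  288.43966556] [-7.85832128  3.54858641 26.19424006]
```

View pics/s5.png

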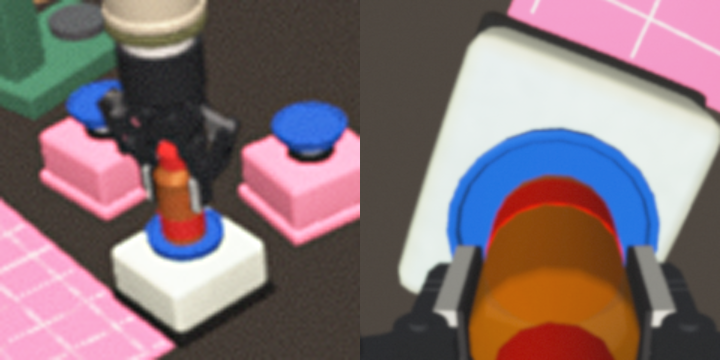

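```bash
python3 -m crank '[{"tx":0,"ty":0,"tz":0.2,"ax":0,"ay":0,"az":0,"claw":1},{"tx":0,"ty":0,"tz":0.2,"ax":0,"ay":0,"az":0,"claw":1},{"tx":0,"ty":0,"tz":0,"ax":0,"ay":0,"az":0,"claw":1}]'
python3 -m crank '[{"tx":0,"ty":0,"tz":0.2,"ax":0,"ay":0,"az":0,"claw":1},{"tx":0,"ty":0,"tz":0.2,"ax":0,"ay":0,"az":0,"claw":1},{"tx":0,"ty":0,"tz":0.2,"ax":0,"ay":0,"az":0,"claw":1},{"tx":0,"ty":0,"tz":0.1,"ax":0,"ay":0,"az":0,"claw":1},{"tx":0,"ty":0,"tz":0,"ax":0,"ay":0,"az":0,"claw":1},{"tx":0,"ty":0,"tz":0,"ax":0,"ay":0,"az":0,"claw":1}]'
python3 -m crank '[{"tx":0,"ty":0,"tz":0,"ax":0,"ay":0,"az":0,"claw":1},{"tx":0,"ty":0,"tz":0,"ax":0,"ay":0,"az":0,"claw":1},{"tx":0,"ty":0,"tz":0,"ax":0,"ay":0,"az":0,"claw":1}]'
python3 - <<'E'
from h import *
import cv2
sc=camera("scene");w=camera("wrist")
cv2.imwrite("pics/s6.png",np.hstack([cv2.resize(sc[130:250,190:310],(360,360),interpolation=2),cv2.resize(w[130:370,190:430],(360,360))])[:,:,::-1])
f=[]
for i in range(10): camera("top");s=state();f.append(np.r_[s['ee_pos'],s['contact_force']])
print(np.mean(f,0).round(2),np.std(f,0).round(2))
E
```

```text
clock: 9.75
ee_pos: [554.9, -237.0, 290.4]
eef_rot: [0.978, 0.207, 0.001, 0.001]
contact_force: [-1.0, -0.2, 8.4]
opening: 40.8
clock: 10.25
ee_pos: [554.9, -237.1, 296.4]
eef_rot: [0.978, 0.207, 0.001, 0.0]
contact_force: [2.5, -0.6, 5.4]
opening: 40.7
clock: 10.5
ee_pos: [554.9, -237.1, 296.4]
eef_rot: [0.978, 0.207, 0.001, 0.0]
contact_force: [1.2, -0.4, 6.0]
opening: 40.6
[ 554.91 -237.1   296.38    1.8    -0.6     5.31] [0.01 0.02 0.01 0.5  0.54 0.4 ]
```

View pics/s6.png

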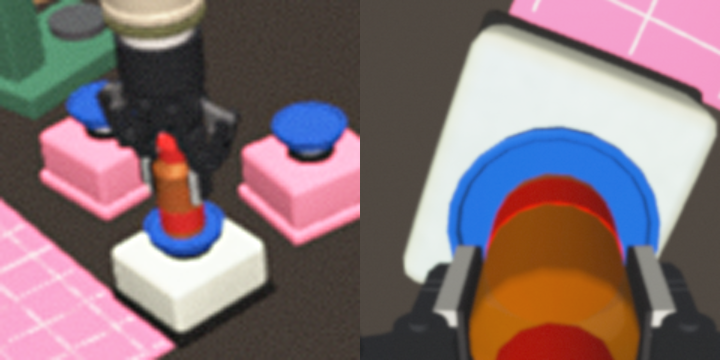

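```bash
python3 -c "
from rig import robot,state
print(robot.close_job());s=state();print(s['clock'],s['ee_pos'],s['contact_force'],s['opening'])"
```

```text
the job is handed in; nothing more can be done
None
the job is handed in; nothing more can be done
```

I picked up the red-capped bottle, seated it in the blue cup on the white mixer and pressed the cup to its hard stop. It stayed there for over 1.3 s at about 26–27 N. I then eased up to half travel and handed the job in at about 11 s, with the bottle still gripped.

- **Half travel:** the tool stood 7.9 mm above its height at the hard stop, so the cup was about 8 mm down. The wrist force gave about 7.6 mm: 5.3 N read, about 6.8 N with the bottle's weight and sensor offset added back. Both fit half travel, within sensor noise.
- **Grip and seating:** the gripper opening read 40.6 mm on the 42 mm bottle. The last pictures showed it standing on the cup floor, clear of the rim where visible (the wrist view hides the near side) and apparently upright. I judged that by eye and did not measure the tilt.
- **Sideways force:** it rose to about 8 N at the bottom of the press, then fell to about 2 N at half travel.
- **Not checked:** the state could not be read after hand-in. I did not look over the other bottles and things again at the end. No move showed unexpected contact.

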